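# Feed the short torch heads into the fence slot

### The arm

A 6-joint arm with a two-finger parallel gripper is mounted at the origin on a cart in front of the work surface, level with it; the furniture and walls round the work are solid. World frame = base frame: x ahead of the robot, y to its left, z up, the work surface at z = 0. Lengths are in m, angles in rad, forces in N, time in s.
With the tool pointing down it reaches from about 0.35 to 0.975 m from the base axis. Payload 4.9 kg.
Tool frame: the origin (TCP) lies midway between the tips of the shut fingers; the grasp point (between the pads) lies 19 mm behind it; z points along the fingers, y is the direction in which the jaws open and shut (so a half turn about z gives the same grasp; the last joint's range is limited). The gripper opens to 85 mm and grips with 20 to 120 N. Pads are 22 mm wide; open, the fingers measure 114 mm over their backs; the gripper's body (76 mm by 85 mm) begins 54 mm behind the grasp point. The pads swing forward as they close: fully open they stand 13 mm farther back than shut.
Start: joints at [-1.379, 0.053, 1.613, -0, 1.476, -0.119], TCP at [0.191, -0.595, 0.231] pointing down, gripper open.
Joint ranges: [-3.01, 3.01], [-1.01, 2.22], [0.06, 2.58], [-1.02, 4.17], [0.09, 2.62], [-3.14, 3.14]. Speed limits (rad/s): [2.57, 2.57, 3.14, 3.14, 3.14, 3.14].

### API

Orientations are given as a unit quaternion [w, x, y, z].
In Python, from plant import manip, cams gives the robot as it stands.
- The arm moves only by the tool jog_arm, never from a script. Its argument "targets" is a list of rows, each a list of 4 numbers: the shift along the tool's x, y, z in m, then the turn about the tool's z in degrees. A call has 1 to 5 rows; each row is the pose to reach, as a shift and turn from the pose commanded when the call began, along the tool's axes at that moment; what a row does not reach only later rows make up. A row lasts 1/12 s, in which the tool goes at most 41.7 mm and 7.16 degrees, less where a joint would pass 70% of its speed; a pose out of reach is approached as far as the arm can. A call with a gripper value outside its range is refused whole. "fingers" is the opening, from 0 (shut) to 1 (fully open), set as the call begins (left out, the last holds). The fingers move at their own pace and stop on an object; the grip force is fixed at half the most. Time passes only in rows, so rows that repeat a pose let the fingers close. It gives the time, the measured TCP pose, the force and the opening at its end, in the units of the state.
- manip.state(): the state, without advancing time (a new reading comes with each control period).
- cams.grab_frame(name): name is "scene" or "top" or "wrist"; returns the picture (384x512x3 uint8, red, green, blue); there is no depth.
- cams.get_calibration(name): a dict with "camera_matrix" (3x3 intrinsics, pixels), "cam_to_world" (4x4, takes a point from camera to world coordinates). Camera axes: x right, y up, looking along -z (the intrinsics and any distortion apply to the point x, -y, -z); pixel columns grow to the right and rows downward; lengths in m; the calibration is good to about 2 mm. A picture is of the moment at which its call begins: read the wrist's pose just before it. get_calibration takes no time and is no camera call; for the wrist camera it gives the pose at the moment of the call.
- manip.job_done(): hands the job in, once; it reports no verdict.
The state is a dict: "time": time; "joint_pos": joint angles; "joint_vel": joint speeds; "joint_efforts": joint torques, N m; "tool_pos": TCP position; "tool_rot": TCP orientation; "contact_force": force on the tool from outside, world axes, zero at the start; "ft_torque": the same for the moment, N m; "gripper_width": opening from 0.0 (shut) to 1.0 (fully open).
Only numpy, scipy, OpenCV 4.12 (cv2) and the standard library are available. Lean on these libraries where they do the work, as an engineer would, in place of code of your own. Each camera call takes 0.05 s, during which the arm holds its last target. There are 200 camera calls.

### The job

Two short and two tall black torch heads stand on the bench round a low aluminium fence. With the fingers push the two short heads along the bench, one after the other (the first wholly inside before the second enters the fence's funnel), through the narrow gate and into the slot, until both stand upright and fully inside behind the gate. Push only, never pinch or lift them, and leave the tall heads, the caliper and the lamp tube where they are.

Things in the scene. Friction and masses are not known exactly. Their poses are not given: they have to be found in the camera images.
- fence: bare aluminium fence screwed to the bench, walls 12 mm high, 11 mm thick, no floor: parts slide on the bench. Origin: middle of the narrow gate, at bench level; z up; the -y axis runs into the slot, whose parallel walls (inner faces x = +-19.5 mm) run from the gate y = 0 to y = -85 mm. A head is fully inside with its centre at y = -17 mm or beyond. Tall heads do not fit
- fence_mouth (a point): middle of the funnel's open mouth, bench level, at y = +48 mm of the fence. Two straight wings flare from the gate at 30 degrees either side of the slot's line to 94 mm inner width here (outer corners x = +-57 mm). The short heads start on this side, in front of or diagonally beside the mouth, at least 6 cm before the gate
- fence_end (a point): middle of the slot's closed end, bench level, y = -85 mm of the fence: inner face of a 16 mm thick end block. Both short heads fit in one behind the other with 17 mm of length to spare. Outside the slot walls are small screwed lugs, 8 mm high
- short_head_a: short torch head: black turned cup standing upright, open at the top, round, 34 mm outer diameter, 34 mm tall, 30 to 65 g, sliding freely on the bench; it can be pushed from any side. Origin: centre of its underside, z axis up (its yaw means nothing)
- short_head_b: short torch head: black turned cup standing upright, open at the top, round, 34 mm outer diameter, 34 mm tall, 30 to 65 g, sliding freely on the bench; it can be pushed from any side. Origin: centre of its underside, z axis up (its yaw means nothing). Same as the other
- tall_head_a: tall torch head: black turned cup, 41 mm diameter, 50 mm tall, standing loose near the fence; a bystander to be left where it is. Origin: centre of its underside
- tall_head_b: tall torch head: black turned cup, 41 mm diameter, 50 mm tall, standing loose near the fence; a bystander to be left where it is. Origin: centre of its underside
- caliper: steel caliper 206 mm long, 73 mm wide, 15 mm thick lying flat near the bench's front edge, a bystander. Origin: middle of its underside
- lamp_tube_1: small black tube 42 mm long, 25 mm thick, lying near the front edge of the bench, a bystander. Origin: middle of its underside
There are look-alikes about, which are no part of the job. What is shaped like the short_head_b but pink or purple is not meant.

How it is judged:
On the way:
1. one short head stands fully inside the slot while the other has not yet entered the funnel (centre at least 45 mm before the gate) ((((y of short_head_a in the frame of fence between -0.072 and -0.014 m and x of short_head_a in the frame of fence between -0.012 and 0.012 m and height (world z) of short_head_a below 0.006 m and angle between short_head_a's own z axis and vertical below 0.15 rad) and y of short_head_b in the frame of fence above 0.045 m) or ((y of short_head_b in the frame of fence between -0.072 and -0.014 m and x of short_head_b in the frame of fence between -0.012 and 0.012 m and height (world z) of short_head_b below 0.006 m and angle between short_head_b's own z axis and vertical below 0.15 rad) and y of short_head_a in the frame of fence above 0.045 m))), for 0.2 s.
At the end, for the whole second after the job is handed in: both short heads stand upright (within 0.15 rad) on the bench, at rest, wholly in the slot behind the gate (centre at least 14 mm past the gate line, i.e. flush within 3 mm) (y of short_head_a in the frame of fence between -0.072 and -0.014 m and x of short_head_a in the frame of fence between -0.012 and 0.012 m and height (world z) of each of short_head_a, short_head_b below 0.006 m and angle between each of short_head_a, short_head_b's own z axis and vertical below 0.15 rad and y of short_head_b in the frame of fence between -0.072 and -0.014 m and x of short_head_b in the frame of fence between -0.012 and 0.012 m and linear speed of each of short_head_a, short_head_b below 0.02 m/s); the robot touches nothing.
It fails at once if a short head is lifted more than 10 mm off the bench (height (world z) of any of short_head_a, short_head_b above 0.01 m).
It fails at once if a short head is tipped over (angle between any of short_head_a, short_head_b's own z axis and vertical above 0.6 rad).
It fails at once if a bystander (tall head, caliper, lamp tube) is moved more than 25 mm (distance of any of tall_head_a, tall_head_b, caliper, lamp_tube_1 from where it was at the start of the episode above 0.025 m).
It also fails if it takes over 59 s, if anything falls off the work surface, if the arm or the gripper's body presses on something with over 40 N, if the wrist force passes 120 N, or if a joint passes its speed limit or range.

## Working session

There is one attempt and no reset: what is moved stays moved. The work goes in short steps, Python scripts to look and compute and a tool call to move; the robot and the scene stay as the last step left them, time stands still between calls to the robot, and variables do not carry over. Pictures are saved under pics/ and viewed, about 8 in all and at most 12, crops included, and the job is handed in when it is done.

Besides the shell and the picture viewer there is one more tool, called after "Call:" as name([rows], argument=value, ...), one row to a line, values as JSON. jog_arm: Moves the arm, as the interface text tells. Its arguments: {"type":"object","properties":{"targets":{"type":"array"},"fingers":{"type":"number"}},"required":["targets"]}

```bash
mkdir -p pics; ls; python3 - <<'E'
from plant import manip, cams
import cv2,numpy as np
for n in ["top","scene"]:
    im=cams.grab_frame(n); cv2.imwrite(f"pics/{n}0.png",im[:,:,::-1])
    c=cams.get_calibration(n); print(n,c)
s=manip.state(); print(s)
E
```

```text
pics
top {'camera_matrix': array([[496.59830685,   0.        , 243.49958841],
       [  0.        , 496.59830685, 186.78312409],
       [  0.        ,   0.        ,   1.        ]]), 'cam_to_world': array([[ 0.02762455,  0.99535519, -0.09222214,  0.47823834],
       [-0.99938444,  0.02550452, -0.02408851,  0.09299287],
       [-0.02162455,  0.09283081,  0.99544705,  1.13124779],
       [ 0.        ,  0.        ,  0.        ,  1.        ]])}
scene {'camera_matrix': array([[481.48237979,   0.        , 251.86873266],
       [  0.        , 481.48237979, 194.24352754],
       [  0.        ,   0.        ,   1.        ]]), 'cam_to_world': array([[-0.73044421,  0.30323345, -0.61196464, -0.02523643],
       [-0.68293417, -0.33376823,  0.64976895,  0.73334422],
       [-0.00722268,  0.89255154,  0.45088756,  0.47844813],
       [ 0.        ,  0.        ,  0.        ,  1.        ]])}
{'time': 0.1, 'joint_pos': array([-1.37902371e+00,  5.33193333e-02,  1.61412743e+00,  1.65299495e-05,
        1.47597897e+00, -1.18997149e-01]), 'joint_vel': array([-0.00175878, -0.00161056, -0.00118164, -0.00060806,  0.00021236,
        0.00025781]), 'joint_efforts': array([-1.56108131e-04, -3.94908679e+01, -3.71361530e+01, -1.98456728e-04,
        3.92823436e-03, -1.22579101e-05]), 'tool_pos': array([ 0.19102172, -0.59452098,  0.23018576]), 'tool_rot': array([-9.16231037e-04,  9.87951746e-01,  1.54759512e-01, -2.51217148e-05]), 'contact_force': array([-0.71842005, -0.31991378,  0.08084505]), 'ft_torque': array([-0.01335666,  0.02898627,  0.00236583]), 'gripper_width': 0.9970361486980903}
```

View pics/top0.png

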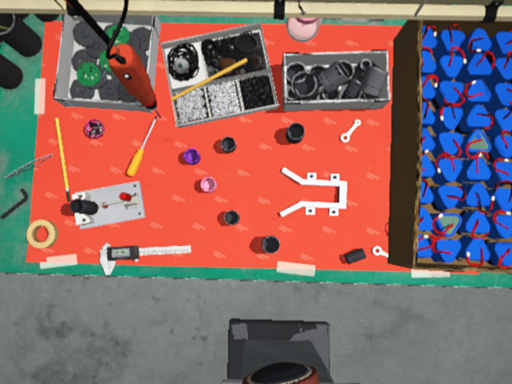

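View pics/scene0.png

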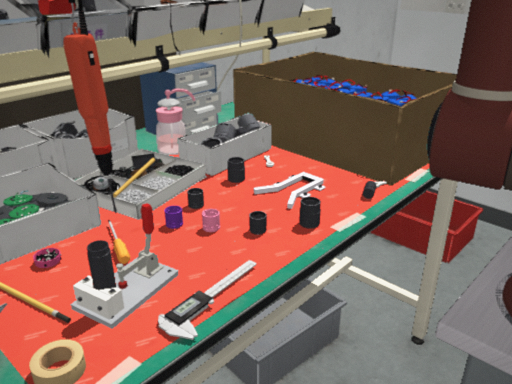

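The bench in the top view shows:
- Short black heads at (228,145) and (231,217). Both are black and of the smaller size, so they fit the description.
- Purple (191,157) and pink (207,184) look-alikes, which are excluded by colour.
- Tall heads at (295,132) and (270,244).
- The fence at (282–347, 168–215), with its mouth facing image left.

Next I measure and check an enlarged crop.

```bash
cat > h.py <<'E'
import numpy as np,cv2
from plant import manip,cams
def cast(uv,z,name="top",c=None):
    c=c or cams.get_calibration(name);K=c["camera_matrix"];T=c["cam_to_world"]
    d=np.linalg.inv(K)@np.array([uv[0],uv[1],1.]);d=T[:3,:3]@(d*[1,-1,-1]);o=T[:3,3]
    return (o+d*(z-o[2])/d[2])[:2]
def blobs(m,lo,hi,roi):
    x0,y0,x1,y1=roi;k=np.zeros_like(m);k[y0:y1,x0:x1]=m[y0:y1,x0:x1]
    cs,_=cv2.findContours(k,cv2.RETR_EXTERNAL,cv2.CHAIN_APPROX_NONE)
    return [c for c in cs if lo<cv2.contourArea(c)<hi]
def dark(im): return (im.max(2)<75).astype(np.uint8)*255
E
python3 - <<'E'
from h import *
im=cv2.imread("pics/top0.png")
for c in blobs(dark(im),60,600,(170,110,370,262)):
    (u,v),r=cv2.minEnclosingCircle(c); x,y,w,h=cv2.boundingRect(c)
    print("dark",round(u,1),round(v,1),round(r,1),(x,y,w,h),cast((x+w/2-.5,y+h/2-.5),.017).round(4))
m=((im.min(2)>130)).astype(np.uint8)*255
for c in blobs(m,300,5000,(270,155,360,225)):
    p=c[:,0,:]; print("fence",cv2.boundingRect(c),cv2.contourArea(c))
    q=cv2.approxPolyDP(c,2,True)[:,0,:]
    for t in q: print(t,cast(t,.012).round(4))
cv2.imwrite("pics/crop0.png",cv2.resize(im[110:262,170:370],None,fx=4,fy=4,interpolation=cv2.INTER_CUBIC)[:600])
E
```

```text
dark 354.5 255.9 9.6 (345, 249, 20, 13) [ 0.4361 -0.1301]
dark 270.5 244.0 8.1 (265, 237, 14, 16) [0.454 0.054]
dark 231.5 217.2 6.6 (225, 211, 14, 13) [0.5127 0.145 ]
dark 228.0 144.8 7.5 (222, 138, 13, 15) [0.6759 0.1578]
dark 295.0 133.2 10.1 (286, 124, 18, 19) [0.7071 0.0075]
fence (280, 167, 67, 50) 1088.0
[283 167] [0.6293 0.0317]
[282 172] [0.6178 0.0337]
[301 184] [ 0.5916 -0.0097]
[338 185] [ 0.5914 -0.0929]
[339 201] [ 0.5553 -0.0955]
[299 201] [ 0.553  -0.0058]
[281 211] [0.5294 0.0342]
[281 216] [0.5181 0.034 ]
[302 206] [ 0.5419 -0.0128]
[305 207] [ 0.5398 -0.0195]
[306 214] [ 0.5241 -0.022 ]
[314 214] [ 0.5246 -0.0399]
[316 207] [ 0.5405 -0.0442]
[328 207] [ 0.5412 -0.0711]
[329 215] [ 0.5233 -0.0735]
[337 215] [ 0.5238 -0.0914]
[339 208] [ 0.5396 -0.0957]
[346 207] [ 0.5422 -0.1113]
[346 181] [ 0.601  -0.1108]
[340 180] [ 0.6029 -0.0973]
[338 173] [ 0.6187 -0.0927]
[331 173] [ 0.6183 -0.0769]
[329 180] [ 0.6023 -0.0726]
[317 180] [ 0.6016 -0.0456]
[315 172] [ 0.6197 -0.0408]
[308 172] [ 0.6193 -0.025 ]
[307 178] [ 0.6056 -0.023 ]
[303 179] [ 0.603 -0.014]
```

View pics/crop0.png

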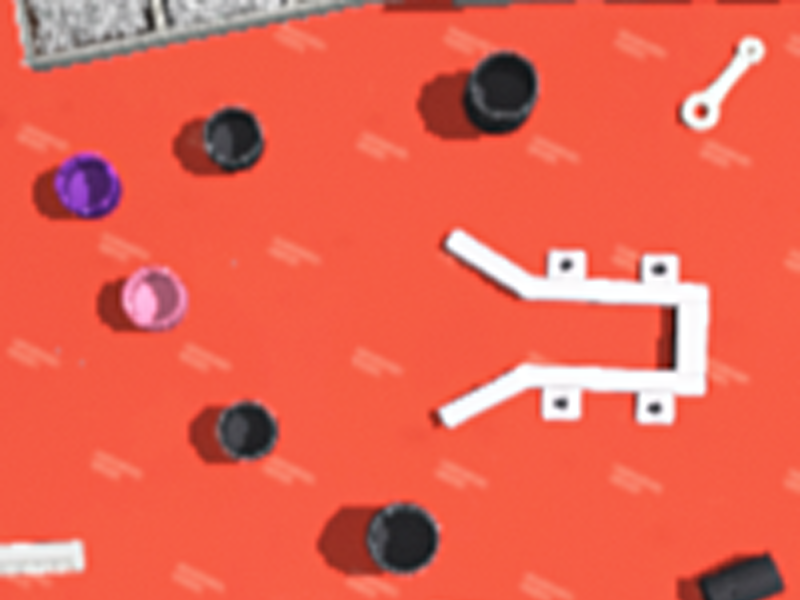

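The crop confirms both short heads are black with the smaller diameter. The world positions I'll use are:
- Short head a is at about (0.676, 0.158) and short head b at about (0.513, 0.145).
- The gate is at about (0.573, -0.0135), with the slot axis running along world -y.

I'll push with a partly open, two-finger cradle.

Call:
jog_arm([
  [0.141,-0.144,-0.04,-35],
  [0.141,-0.144,-0.04,-35],
  [0.141,-0.144,-0.04,-35],
  [0.141,-0.144,-0.04,-35],
  [0.141,-0.144,-0.04,-35],
], fingers=0.2)

```text
time: 0.52
tool_pos: [0.2818, -0.4127, 0.2711]
tool_rot: [-0.0, 0.894, 0.447, 0.0]
contact_force: [0.1, 0.0, -0.2]
gripper_width: 0.297
```

Call:
jog_arm([
  [0.198,-0.037,0,-35],
  [0.198,-0.037,0,-35],
  [0.198,-0.037,0,-35],
  [0.198,-0.037,0,-35],
  [0.198,-0.037,0,-35],
])

```text
time: 0.93
tool_pos: [0.372, -0.2322, 0.271]
tool_rot: [-0.0, 0.718, 0.696, 0.0]
contact_force: [1.0, 0.1, 0.2]
gripper_width: 0.196
```

Call:
jog_arm([
  [0.2,0.05,0,-37],
  [0.2,0.05,0,-37],
  [0.2,0.05,0,-37],
  [0.2,0.05,0,-37],
  [0.2,0.05,0,-37],
])

```text
time: 1.35
tool_pos: [0.429, -0.0345, 0.271]
tool_rot: [0.0, 0.47, 0.883, 0.0]
contact_force: [0.8, -0.3, -0.5]
gripper_width: 0.2
```

Call:
jog_arm([
  [0.152,0.168,0.0,0],
  [0.152,0.168,0.0,0],
  [0.152,0.168,0.0,0],
  [0.152,0.168,0.0,0],
  [0.152,0.168,0.0,0],
])

```text
time: 1.77
tool_pos: [0.4802, 0.1674, 0.2709]
tool_rot: [-0.0, 0.472, 0.882, -0.0]
contact_force: [0.6, -1.0, 0.3]
gripper_width: 0.201
```

Call:
jog_arm([
  [0.0,0.015,0.04,0],
  [0.0,0.015,0.08,0],
  [0.0,0.015,0.12,0],
  [0.0,0.015,0.16,0],
  [0.0,0.015,0.19,0],
])

```text
time: 2.18
tool_pos: [0.4906, 0.1733, 0.0771]
tool_rot: [-0.002, 0.472, 0.882, -0.002]
contact_force: [-0.8, 0.5, -0.5]
gripper_width: 0.197
```

```bash
python3 - <<'E'
from h import *
im=cams.grab_frame("top")[:,:,::-1];cv2.imwrite("pics/t1.png",im)
w=cams.grab_frame("wrist")[:,:,::-1]
a=cv2.resize(im[110:262,170:370],None,fx=2.5,fy=2.5,interpolation=cv2.INTER_CUBIC)
cv2.imwrite("pics/t1c.png",np.hstack([a[:288],cv2.resize(w,(384,288))])[:, 100:])
print(manip.state()["tool_pos"],cams.get_calibration("wrist"))
E
```

```text
[0.48739584 0.17240138 0.07430434] {'camera_matrix': array([[292.16773814,   0.        , 252.31791896],
       [  0.        , 292.16773814, 190.60944668],
       [  0.        ,   0.        ,   1.        ]]), 'cam_to_world': array([[ 0.83256235, -0.53237398, -0.153029  ,  0.44580293],
       [ 0.55378954,  0.7937062 ,  0.25168951,  0.23604871],
       [-0.01253288, -0.29429307,  0.95563304,  0.21652037],
       [ 0.        ,  0.        ,  0.        ,  1.        ]])}
```

View pics/t1c.png

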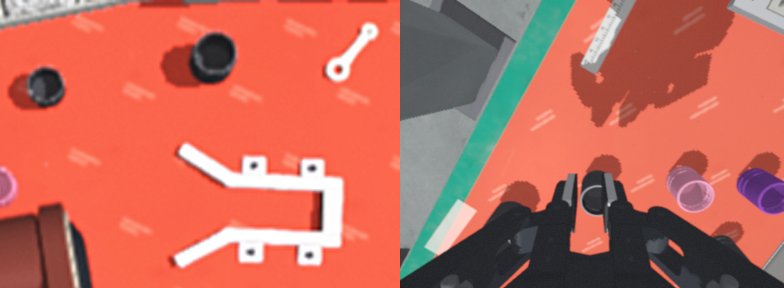

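The wrist view shows short head b between and beyond the fingers at about wrist pixel (259,260). The top view shows the fence and other parts undisturbed, with the arm hiding head b.

```bash
python3 - <<'E'
from h import *
print(cast((259,260),.025,"wrist"),manip.state()["tool_pos"],manip.state()["tool_rot"])
c=cams.get_calibration("wrist");T=np.linalg.inv(c["cam_to_world"])
def proj(p):
    q=T@np.r_[p,1];q=q[:3]*[1,-1,-1];q=c["camera_matrix"]@q;return (q[:2]/q[2]).round(1)
p=manip.state()["tool_pos"];print(proj(p),proj([.5127,.145,.025]))
w=cams.grab_frame("wrist")[:,:,::-1];cv2.imwrite("pics/w1.png",w[180:384,130:390])
E
```

```text
[0.51032805 0.14363486] [0.48739584 0.17240138 0.07430434] [-0.00536667  0.47234935  0.88138403 -0.00441409]
[254.5 247.5] [262.7 260.2]
```

Call:
jog_arm([
  [0.006,0.004,0.0,0],
  [0.006,0.004,0.02,0],
  [0.006,0.004,0.04,0],
  [0.006,0.004,0.04,0],
  [0.006,0.004,0.04,0],
])

```text
time: 2.75
tool_pos: [0.4941, 0.1812, 0.0433]
tool_rot: [0.001, 0.472, 0.881, 0.001]
contact_force: [0.5, 0.3, 0.9]
gripper_width: 0.201
```

Call:
jog_arm([
  [0.0,-0.004,0.013,0],
  [0.0,-0.004,0.025,0],
  [0.0,-0.004,0.025,0],
  [0.0,-0.004,0.025,0],
])

```text
time: 3.08
tool_pos: [0.4899, 0.1786, 0.0169]
tool_rot: [0.0, 0.472, 0.881, 0.0]
contact_force: [0.2, -0.6, -0.1]
gripper_width: 0.197
```

Call:
jog_arm([
  [-0.008,0,0,0],
  [-0.018,0,0,0],
  [-0.028,0,0,0],
  [-0.038,0,0,0],
  [-0.048,0,0,0],
])

```text
time: 3.5
tool_pos: [0.5173, 0.1374, 0.0168]
tool_rot: [0.0, 0.473, 0.881, 0.0]
contact_force: [-0.5, -0.1, -0.6]
gripper_width: 0.197
```

```bash
python3 - <<'E'
from h import *
w=cams.grab_frame("wrist")[:,:,::-1];cv2.imwrite("pics/w2.png",w)
cv2.imwrite("pics/w2c.png",cv2.resize(w[150:384,100:420],None,fx=2,fy=2))
s=manip.state();print(s["tool_pos"],s["contact_force"])
E
```

```text
[0.51825063 0.13614685 0.01689116] [ 0.4771365  -2.0152813   0.91334472]
```

View pics/w2c.png

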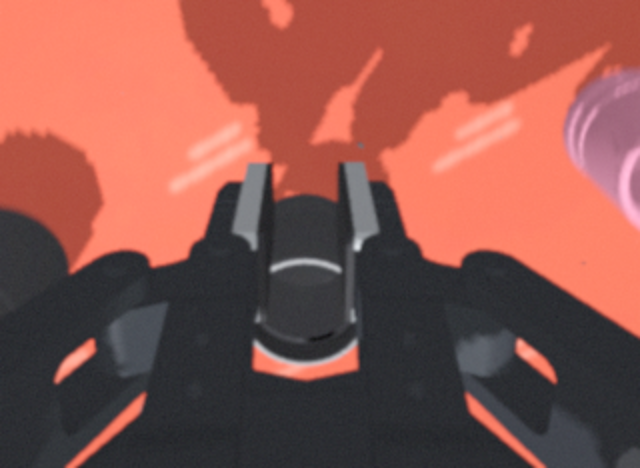

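```bash
python3 - <<'E'
from h import *
h=cast((252.5,306),.034,"wrist");p=manip.state()["tool_pos"];print(h,p,np.linalg.norm(h-p[:2]),[.5727,.055]-h)
E
```

```text
[0.53065397 0.1154311 ] [0.51825063 0.13614685 0.01689116] 0.024145088165238936 [ 0.04204603 -0.0604311 ]
```

Call:
jog_arm([
  [-0.011,0,0,0],
  [-0.022,0,0,0],
  [-0.033,0,0,0],
  [-0.044,0,0,0],
  [-0.055,0,0,0],
])

```text
time: 3.97
tool_pos: [0.5472, 0.0916, 0.0162]
tool_rot: [-0.0, 0.472, 0.881, -0.0]
contact_force: [0.7, 0.3, -0.4]
gripper_width: 0.2
```

Call:
jog_arm([
  [-0.005,0.002,0,6.8],
  [-0.011,0.004,0,13.6],
  [-0.017,0.006,0,20.4],
  [-0.023,0.0075,0,27.2],
  [-0.029,0.008,0,34],
])

```text
time: 4.38
tool_pos: [0.5701, 0.0721, 0.0163]
tool_rot: [0.0, 0.712, 0.703, 0.0]
contact_force: [-0.2, -0.4, 0.6]
gripper_width: 0.203
```

```bash
cat > loc.py <<'E'
from h import *
import sys
n=sys.argv[1]
w=cams.grab_frame("wrist")[:,:,::-1];cv2.imwrite(f"pics/{n}.png",w)
t=cams.grab_frame("top")[:,:,::-1]
cv2.imwrite(f"pics/{n}c.png",np.hstack([cv2.resize(w[150:384,100:420],(480,351)),cv2.resize(t[120:262,220:350],(320,351))]))
s=manip.state();q=s["tool_rot"];print(s["time"],s["tool_pos"],np.degrees(2*np.arctan2(q[2],q[1])))
E
python3 loc.py w3
```

```text
4.4833 [0.5702792  0.07182528 0.01640788] 89.578921790667
```

View pics/w3c.png

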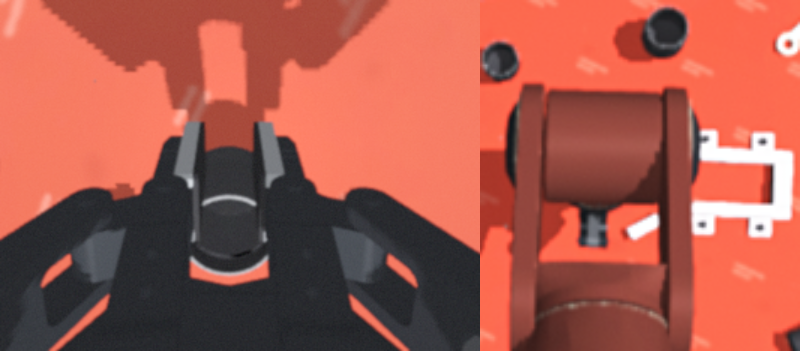

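Head b sits centred in the cradle just before the funnel, at wrist crop (230,240). I push straight on.

Call:
jog_arm([
  [-0.009,0.001,0,0],
  [-0.018,0.002,0,0],
  [-0.027,0.002,0,0],
  [-0.036,0.002,0,0],
  [-0.045,0.002,0,0],
])

```text
time: 4.9
tool_pos: [0.5709, 0.0268, 0.0163]
tool_rot: [-0.0, 0.709, 0.705, -0.0]
contact_force: [-0.2, 0.1, -0.6]
gripper_width: 0.203
```

Call:
jog_arm([
  [-0.008,0,0,0],
  [-0.016,0,0,0],
  [-0.024,0,0,0],
  [-0.032,0,0,0],
  [-0.04,0,0,0],
])

```text
time: 5.32
tool_pos: [0.5707, -0.0128, 0.0163]
tool_rot: [-0.0, 0.709, 0.705, -0.0]
contact_force: [-0.3, 1.0, -0.2]
gripper_width: 0.197
```

Call:
jog_arm([
  [-0.007,0,0,0],
  [-0.014,0,0,0],
  [-0.021,0,0,0],
  [-0.028,0,0,0],
  [-0.028,0,0,0],
])

```text
time: 5.73
tool_pos: [0.5707, -0.0413, 0.0164]
tool_rot: [0.0, 0.71, 0.704, -0.0]
contact_force: [0.2, 0.4, -0.2]
gripper_width: 0.201
```

```bash
python3 loc.py w4
```

```text
5.8333 [ 0.57056744 -0.04037269  0.01627661] 89.58424732164399
```

View pics/w4c.png

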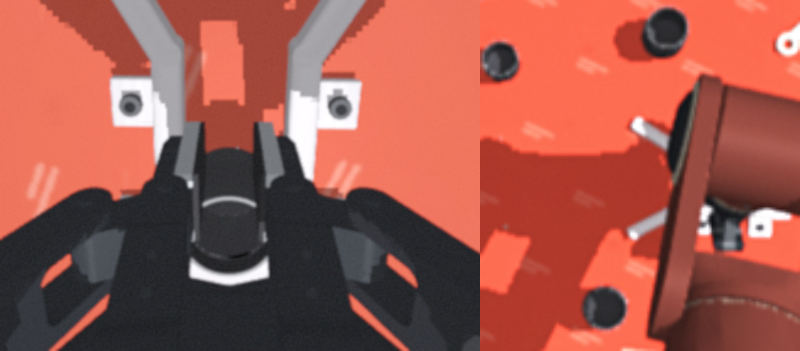

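Head b stands in the slot, well past the gate, with the end block just visible behind it at crop (230,272). I push a little deeper, then retreat.

Call:
jog_arm([
  [-0.005,0,0,0],
  [-0.01,0,0,0],
  [-0.01,0,0,0],
  [0.01,0,0,0],
  [0.025,0,0,0],
])

```text
time: 6.25
tool_pos: [0.5708, -0.015, 0.0164]
tool_rot: [-0.0, 0.71, 0.704, 0.0]
contact_force: [-0.6, 0.1, 0.1]
gripper_width: 0.199
```

Call:
jog_arm([
  [0.01,0,-0.03,0],
  [0.03,0.01,-0.07,5],
  [0.06,0.03,-0.1,12],
  [0.09,0.05,-0.1,19],
  [0.12,0.07,-0.1,26],
])

```text
time: 6.67
tool_pos: [0.6449, 0.106, 0.1212]
tool_rot: [0.002, 0.852, 0.524, 0.004]
contact_force: [1.0, -1.0, -1.0]
gripper_width: 0.203
```

Call:
jog_arm([
  [0.035,0.003,0,0],
  [0.07,0.006,0,0],
  [0.099,0.008,0.02,0],
  [0.099,0.008,0.05,0],
  [0.099,0.008,0.05,0],
])

```text
time: 7.08
tool_pos: [0.689, 0.1905, 0.0593]
tool_rot: [-0.002, 0.849, 0.528, -0.005]
contact_force: [-0.9, -0.1, -2.3]
gripper_width: 0.201
```

```bash
python3 loc.py w5; python3 - <<'E'
from h import *
t=cams.grab_frame("top")[:,:,::-1]
for n in ["wrist"]:
    c=cams.get_calibration(n);T=np.linalg.inv(c["cam_to_world"])
    def proj(p):
        q=T@np.r_[p,1];q=q[:3]*[1,-1,-1];q=c["camera_matrix"]@q;return (q[:2]/q[2]).round(1)
    print(proj([.676,.158,.034]),proj(manip.state()["tool_pos"]))
for b in blobs(dark(t),40,600,(262,110,370,262)):
    x,y,w,h=cv2.boundingRect(b);print((x,y,w,h),cast((x+w/2-.5,y+h/2-.5),.017).round(4))
E
```

```text
7.1833 [0.69091549 0.18925338 0.06405025] 63.631633890216015
[252.4 269. ] [253.9 245.5]
(266, 238, 13, 14) [0.454  0.0529]
(329, 188, 11, 13) [ 0.5704 -0.0834]
(289, 124, 15, 14) [0.713  0.0042]
```

View pics/w5c.png

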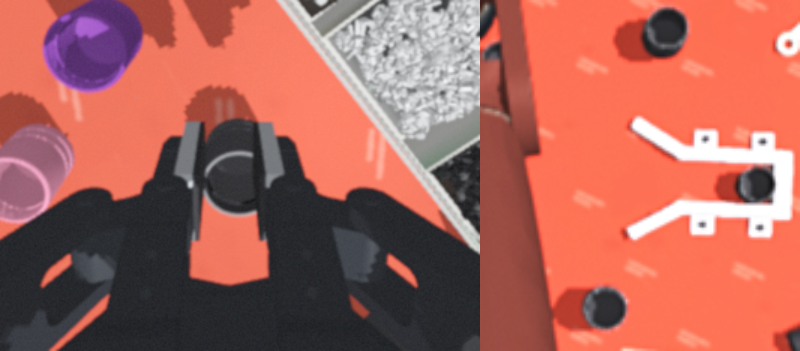

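Head b is in the slot at top crop (757,183), about 15 mm short of the closed end. Head a is at wrist crop (233,182), between the fingers. The grey bin edge runs close on the right, so I check its height before descending.

```bash
python3 - <<'E'
import cv2
im=cv2.imread("pics/scene0.png");cv2.imwrite("pics/bin.png",cv2.resize(im[145:225,100:230],None,fx=6,fy=6,interpolation=cv2.INTER_CUBIC))
E
```

```text
(no output)
```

View pics/bin.png

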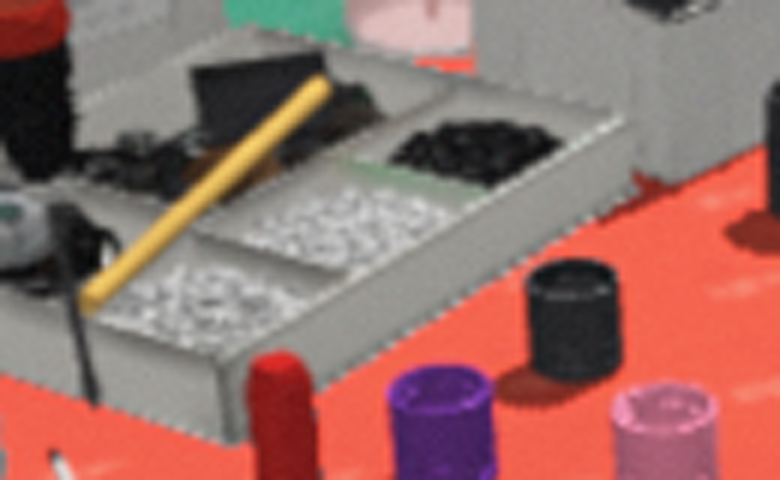

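The bin is only about as tall as a short head (~35 mm), so the gripper body clears it. I descend.

Call:
jog_arm([
  [0,0,0.012,0],
  [0,0,0.024,0],
  [0,0,0.036,0],
  [0,0,0.048,0],
  [0,0,0.048,0],
])

```text
time: 7.65
tool_pos: [0.69, 0.1888, 0.0139]
tool_rot: [-0.001, 0.85, 0.527, -0.003]
contact_force: [-0.7, -0.2, -1.1]
gripper_width: 0.201
```

Call:
jog_arm([
  [-0.002,0.003,0,5.8],
  [-0.005,0.006,0,11.6],
  [-0.009,0.009,0,17.4],
  [-0.017,0.0065,0,17.4],
  [-0.0245,0.0045,0,17.4],
])

```text
time: 8.07
tool_pos: [0.6856, 0.1653, 0.0182]
tool_rot: [-0.0, 0.919, 0.394, -0.0]
contact_force: [0.3, -0.5, 0.2]
gripper_width: 0.191
```

Call:
jog_arm([
  [-0.01,0,0,0],
  [-0.02,0,0,0],
  [-0.03,0,0,0],
  [-0.04,0,0,0],
  [-0.05,0,0,0],
])

```text
time: 8.48
tool_pos: [0.6503, 0.1288, 0.0183]
tool_rot: [-0.0, 0.92, 0.393, -0.0]
contact_force: [0.4, 0.4, -0.5]
gripper_width: 0.202
```

```bash
python3 loc.py w6
```

```text
8.5833 [0.64983349 0.12833497 0.01799586] 46.16693104334202
```

View pics/w6c.png

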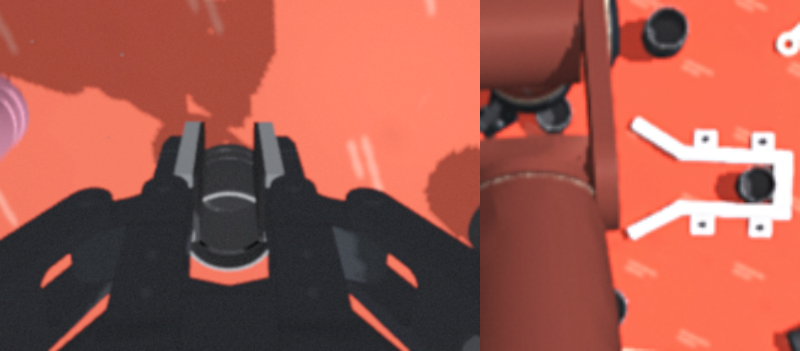

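Head a sits in the cradle at crop (230,235), and head b is still deep in the slot. I continue.

Call:
jog_arm([
  [-0.01,0,0,0],
  [-0.02,0,0,0],
  [-0.03,0,0,0],
  [-0.04,0,0,0],
  [-0.05,0,0,0],
])

```text
time: 9.0
tool_pos: [0.616, 0.0928, 0.0183]
tool_rot: [0.0, 0.92, 0.392, 0.0]
contact_force: [0.4, 0.3, -0.1]
gripper_width: 0.203
```

Call:
jog_arm([
  [-0.0065,-0.004,0,-6.4],
  [-0.0135,-0.0075,0,-12.8],
  [-0.02,-0.0105,0,-19.2],
  [-0.028,-0.0125,0,-25.6],
  [-0.035,-0.014,0,-32],
])

```text
time: 9.42
tool_pos: [0.5813, 0.0773, 0.0182]
tool_rot: [-0.0, 0.774, 0.633, -0.0]
contact_force: [1.0, -0.0, 0.2]
gripper_width: 0.199
```

Call:
jog_arm([
  [-0.0055,-0.004,0,-6],
  [-0.0125,-0.0065,0,-12],
  [-0.02,-0.0055,0,-12],
  [-0.028,-0.0035,0,-12],
  [-0.036,-0.002,0,-12],
])

```text
time: 9.83
tool_pos: [0.573, 0.0421, 0.0184]
tool_rot: [0.0, 0.707, 0.708, 0.0]
contact_force: [1.0, -0.9, 0.3]
gripper_width: 0.204
```

```bash
python3 loc.py w7
```

```text
9.9333 [0.57326979 0.04159959 0.01841226] 90.04647822219235
```

View pics/w7c.png

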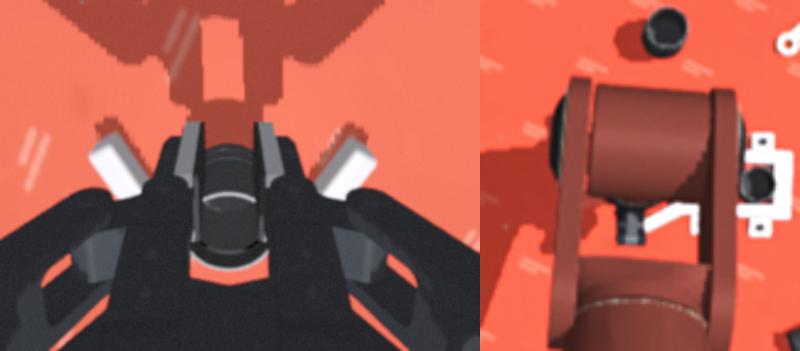

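Head a is centred between the wings, so I push through the gate.

Call:
jog_arm([
  [-0.008,-0.001,0,0],
  [-0.016,-0.0015,0,0],
  [-0.024,-0.0015,0,0],
  [-0.032,-0.0015,0,0],
  [-0.039,-0.0015,0,0],
])

```text
time: 10.35
tool_pos: [0.5717, 0.0031, 0.0183]
tool_rot: [0.0, 0.706, 0.708, -0.0]
contact_force: [0.3, -0.2, 0.8]
gripper_width: 0.2
```

Call:
jog_arm([
  [-0.006,0,0,0],
  [-0.012,0,0,0],
  [-0.018,0,0,0],
  [-0.018,0,0,0],
  [-0.018,0,0,0],
])

```text
time: 10.77
tool_pos: [0.5718, -0.0143, 0.0183]
tool_rot: [-0.0, 0.706, 0.708, 0.0]
contact_force: [-0.3, -0.7, -0.2]
gripper_width: 0.198
```

Call:
jog_arm([
  [0.01,0,0,0],
  [0.03,0,0,0],
  [0.06,0,-0.03,0],
  [0.09,0,-0.07,0],
  [0.13,0,-0.1,0],
])

```text
time: 11.18
tool_pos: [0.5711, 0.1043, 0.109]
tool_rot: [0.0, 0.706, 0.708, 0.0]
contact_force: [1.4, 0.5, -0.4]
gripper_width: 0.198
```

Call:
jog_arm([
  [0.04,0,-0.02,0],
  [0.08,0,-0.03,0],
  [0.12,0,-0.03,0],
  [0.12,0,-0.03,0],
  [0.12,0,-0.03,0],
])

```text
time: 11.6
tool_pos: [0.5701, 0.2259, 0.1378]
tool_rot: [0.0, 0.704, 0.71, 0.0]
contact_force: [0.2, -0.8, -0.6]
gripper_width: 0.199
```

```bash
python3 - <<'E'
from h import *
t=cams.grab_frame("top")[:,:,::-1].copy()
cv2.imwrite("pics/end.png",cv2.resize(t[110:262,170:370],None,fx=4,fy=4,interpolation=cv2.INTER_CUBIC)[:600])
for b in blobs(dark(t),40,600,(240,110,370,265)):
    x,y,w,h=cv2.boundingRect(b);print((x,y,w,h),cast((x+w/2-.5,y+h/2-.5),.017).round(4))
print(manip.state()["time"],manip.state()["tool_pos"],manip.state()["contact_force"])
E
```

```text
(345, 249, 18, 14) [ 0.4349 -0.1279]
(266, 237, 13, 16) [0.454  0.0529]
(328, 188, 12, 14) [ 0.5693 -0.0823]
(312, 187, 18, 15) [ 0.5696 -0.0532]
(286, 124, 18, 19) [0.7071 0.0075]
11.65 [0.57007934 0.22426426 0.13713646] [ 0.37143311 -0.41682734 -0.42254375]
```

View pics/end.png

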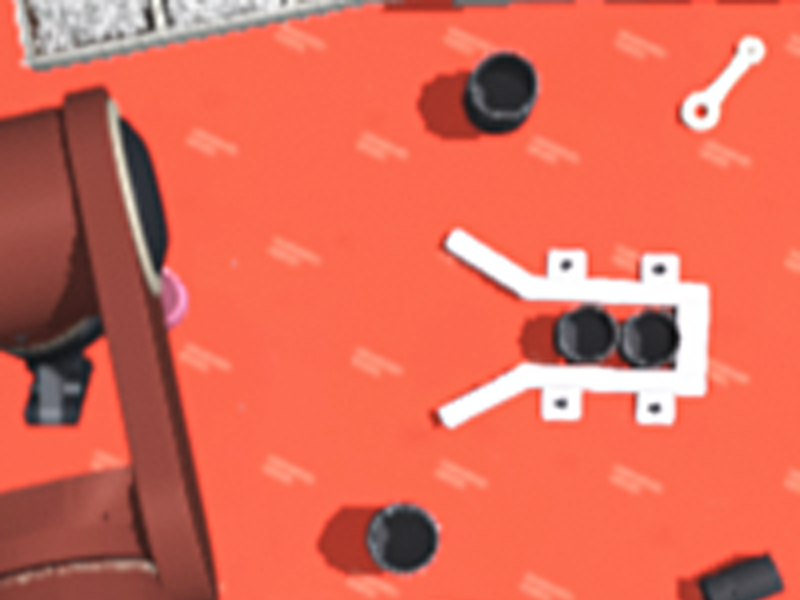

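Both black heads stand upright inside the slot, at crop (585,333) and (650,338). The tall heads and tube are in their original places, and the arm is clear. I hand in.

```bash
python3 -c "
from plant import manip
print(manip.job_done())"
```

```text
the job is handed in; nothing more can be done
None
```

Both short black heads are in the slot behind the gate, and I handed the job in at about 11.7 s of the 59 s allowed. The hand-in gives no verdict, so this rests on my own checks.

I pushed head b in first. Head a was still untouched, about 17 cm before the gate, when b stood fully inside. Then I pushed head a in behind it. Both were pushed with the part-open fingers as a cradle, with no pinching or lifting.

**Heads:** the last top view shows both upright, centred about 32 mm (a) and 68 mm (b) past the gate. At least 14 mm is needed. Head b is at or very near the closed end.

**Bystanders:** the tall heads and lamp tube are within about 2 mm of their first measured positions. I did not re-measure the caliper; it was outside the final crop, and the arm stayed clear of it.

**Disagreements:** during fast moves the measured tool height read up to 7 mm off the commanded value for a moment, then settled. In the last top view the automatic outline of head a took in its shadow (about 40 mm past the gate), so I used its rim in the enlarged picture instead.

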